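# Shut the dry-goods cupboard and drop its gravity latch

### The job

The glazed door of the little oak cupboard on the worktop has been left standing open. Lift its latch bar by the black knob, swing the door to with the bar passing over the catch, press it gently home against its springy seal until it meets its stop, then lower the bar fully down behind the catch and let go, so that the door stays shut. Press no harder than it takes and do not force the door or the catch, and leave the other things on the worktop where they stand.

Things in the scene. Friction and masses are not known exactly. Their poses are not given: they have to be found in the camera images.
- cupboard: Oak cupboard fixed on the worktop, 190 mm deep (x), 340 wide (y), 160 high. Origin: on its underside, mid-width, 110 mm behind the carcass front; z up, +x into it from the front, +y to its left seen from the robot, where the hinge is. On its right front post a steel strike (catch, stop button, seal lip) on slotted screws, set in or out by up to 9 mm.
- catch_place (a point): Fixed point of the cupboard (frame -137, -128, 119 mm) near the catch; ideal place of the shut bar's lower front edge if the strike is set at mid-range. Catch: a shelf 2 mm below the resting bar and, in front, an upstand 20 mm wide (y), 10 thick, its top 24 mm above the resting bar's lower edge. The bar drops behind it only with the door within about 2 mm (at the catch) of its stop.
- seal_place (a point): Fixed point of the cupboard (frame -113, -106, 72 mm): place of the flattened rubber lip, 266 mm from the hinge axis, with the strike at mid-range. The lip meets the door 7 mm before home (0.026 rad) and pushes it back with 0.8 N per mm: 5.6 N at home, felt as 6.6 N square to the door at the knob. Let go, the latched door springs back 2 to 3 mm until the bar bears on the catch.
- hinge (a point): Point on the door's upright hinge axis at the height of the bar, 128 mm above the worktop; in the cupboard's frame at (-121, +160, 128) mm. Axes as the cupboard's.
- door (a joint): Opening angle of the glazed door, rad: 0 = parallel to the cupboard's front; grows as the free edge (along the cupboard's -y from the hinge at 0) swings towards its -x. Door 272 mm wide, 16 thick, mid-plane through the hinge axis; it stays where left, clear of the seal. Home, on the hard stop, lies anywhere from -0.035 to +0.035, as the strike is set: find it by feel.
- stop_pad: Small steel pad let into the back of the door, 16 x 22 mm, origin 264 mm from the hinge axis along the door, 128 mm above the worktop; axes the door's. It meets the hard stop button when the door is home. Press only as hard as needed: 4 N at most on this pad, beyond what the seal takes.
- bar_end: Outer 50 mm of the latch bar (5 mm thick, 18 high; same bar as latch_bar), which passes over the catch and drops behind it; origin in its middle, 285 mm from the hinge axis along the door when level. Axes: x along the knob to the door, y along the bar to the pivot. It and the catch bend above 15 N: neither ram it into the catch nor force it down on top of it.
- bar_pivot (a point): Pivot of the latch bar on the front of the door: 75 mm from the hinge axis along the door, 13.5 mm in front of the door's mid-plane, 128 mm above the worktop. Axes are the door's: x square to the door (into the cupboard when shut), y along the door towards the hinge, z up.
- latch_bar (a joint): Angle of the latch bar about its pivot, rad. 0 = level, resting on its pin; grows as the free end is lifted, 0.30 at most; falls by its own weight (0.2 to 0.3 kg). Flat steel bar 250 mm long, 18 high, 5 thick on the door's front, reaching 38 mm past its free edge. Above 0.12 it clears the catch; lying on top of the catch it reads about 0.1.
- knob (a point): Middle of the black knob on the latch bar, where to grip: a level round peg, 14 mm thick, standing 46 mm out of the bar, square to the door, with a 20 mm end cap. The point is on its axis, 26 mm from the bar's face, 42 from the door's mid-plane, 225 from the hinge axis along the door, 150 from the bar's pivot, 128 above the worktop when down. x: along the knob to the door; y: along the bar to the pivot.
- espresso_cup: Small blue cup, 60 mm across and 52 mm high, handle to its -y, at the front right of the worktop, bystander. Origin: centre of its underside.
- salt_shaker: Glass shaker with a grey cap, 44 mm across, 90 mm high, standing in front of the cupboard's right end, bystander. Origin: centre of its underside.
- pepper_shaker: Glass shaker like the salt shaker, 44 mm across, 90 mm high, standing near it, bystander. Origin: centre of its underside.
- timer: Round wind-up kitchen timer, 62 mm across, 57 mm high, at the front left, bystander. Origin: centre of its underside.
- tumbler: Clear tumbler upside down, 69 mm across, 92 mm high, at the front left, bystander. Origin: centre of its underside.

How it is judged:
By the outcome, as a careful person would: the job done as asked, in the order asked, and still so for the second after the job is handed in, with the robot touching nothing.
It also fails if it takes over 51 s, if anything falls off the work surface, if the arm or the gripper's body presses on something with over 40 N, if the wrist force passes 120 N, or if a joint passes its speed limit or range.

### The arm

A 6-joint arm with a two-finger parallel gripper is mounted at the origin on a cart in front of the work surface, level with it; the furniture and walls round the work are solid. World frame = base frame: x ahead of the robot, y to its left, z up, the work surface at z = 0. Lengths are in m, angles in rad, forces in N, time in s.
With the tool pointing down it reaches from about 0.275 to 0.775 m from the base axis. Payload 14.6 kg.
Tool frame: the origin (TCP) lies at the very end of the fingers, on their centre line; the grasp point (between the pads) lies 19 mm behind it; z points along the fingers, y is the line along which they close (so a half turn about z gives the same grasp; the last joint's range is limited). The gripper opens to 85 mm and grips with 20 to 120 N. Pads are 22 mm wide; open, the fingers measure 114 mm over their backs; the gripper's body (76 mm by 85 mm) begins 54 mm behind the grasp point. The pads swing forward as they close: fully open they stand 13 mm farther back than shut.
Start: joints at [1.121, 0.263, -0.048, 1.259, 0, 1.415], TCP at [0.153, 0.502, 0.231] pointing down, gripper open.
Joint ranges: [-2.65, 2.65], [-0.89, 1.7], [-1.18, 1.37], [-2.13, 2.11], [-1.35, 1.29], [-3.14, 3.14]. Speed limits (rad/s): [1.89, 1.89, 2.57, 2.79, 3.14, 3.14].

### API

Orientations are given as a unit quaternion [x, y, z, w].
In Python, from plant import sensors, viewer, close_job gives the robot as it stands.
- The arm moves only by the tool arm_command, never from a script. Its argument "moves" is one flat list of numbers, 7 for each row, row after row: the shift along the tool's x, y, z each as a share of 0.5 m, from -1 to 1, then the turn, a rotation vector about the tool's x, y, z each as a share of 2 pi rad, from -1 to 1, then the opening in per cent of the stroke, from 0 (shut) to 100 (fully open). In form: [x, y, z, ax, ay, az, gripper, x, y, z, ax, ay, az, gripper, ...]. A call has 1 to 8 rows; each row shifts and turns the commanded pose from where the row before left it, along the tool's axes as they then stand; what a row does not reach is not made up. A row lasts 1/8 s, in which the tool goes at most 62.5 mm and 10.7 degrees, less where a joint would pass 70% of its speed; a pose out of reach is approached as far as the arm can. A call with a number of a shift or a turn outside -1 to 1 is refused whole. A call with a gripper value outside its range is refused whole. The fingers move at their own pace and stop on an object; "force" is the grip in N (left out, the last holds). Time passes only in rows, so rows that do not move let the fingers close. It gives the time, the measured TCP pose, the force, the opening and the grip force at its end, in the units of the state.
- sensors.get_state(): the state, without advancing time (a new reading comes with each control period).
- viewer.camera(name): name is "scene" or "top"; returns a dict with "frame" (480x640x3 uint8, red, green, blue), "range_z" (480x640 float32, m along the optical axis (not along the pixel's ray), 0 where there is no reading), "fx", "fy", "cx", "cy" (pixels), "rvec" (rotation vector, rad) and "tvec" (3), from world to camera coordinates, as OpenCV has them. Camera axes: x right, y down, z forward; pixel columns grow to the right and rows downward; lengths in m; the calibration is good to about 2 mm. A picture is of the moment at which its call begins.
- close_job(): hands the job in; it is judged then, once.
The state is a dict: "clock": time; "qpos": joint angles; "qvel": joint speeds; "joint_torque": joint torques, N m; "eef_pos": TCP position; "tool_rot": TCP orientation; "wrist_force": force on the tool from outside, world axes, zero at the start; "ft_torque": the same for the moment, N m; "finger_gap": finger opening in m; "grasp_force": force on a finger pad.
Only numpy, scipy, OpenCV 4.12 (cv2) and the standard library are available. Lean on these libraries where they do the work, as an engineer would, in place of code of your own. Each camera call takes 0.05 s, during which the arm holds its last target. There are 200 camera calls.

## Working session

There is one attempt and no reset: what is moved stays moved. The work goes in short steps, Python scripts to look and compute and a tool call to move; the robot and the scene stay as the last step left them, time stands still between calls to the robot, and variables do not carry over. Pictures are saved under pics/ and viewed, at most 10 in all, crops included, and the job is handed in when it is done.

Besides the shell and the picture viewer there is one more tool, called after "Call:" in YAML: its name, and indented under it one key for each argument. arm_command: Moves the arm, as the interface text tells. Shift numbers are shares of 0.5 m and turn numbers shares of 2 pi rad, none past 1 either way. Its arguments: {"type":"object","properties":{"moves":{"type":"array"},"force":{"type":"number"}},"required":["moves"]}

```bash
mkdir -p pics; ls; python3 - <<'E'
from plant import sensors, viewer
import cv2, numpy as np
print(sensors.get_state())
for n in ("scene","top"):
    c=viewer.camera(n); np.savez("cam_"+n,**c)
    cv2.imwrite(f"pics/{n}0.png",c["frame"][:,:,::-1])
    print(n,c["fx"],c["cx"],c["cy"],c["rvec"],c["tvec"])
E
```

```text
pics
{'clock': 0.0, 'qpos': array([ 1.12069704e+00,  2.63504822e-01, -4.89416309e-02,  1.25944420e+00,
        2.08692264e-05,  1.41553293e+00]), 'qvel': array([-4.92535257e-05, -2.25469657e-03,  7.20465442e-04, -7.39157578e-04,
        1.70068794e-03, -5.23447064e-04]), 'joint_torque': array([ 4.05083716e-03, -6.37617874e+01,  3.84564650e+01,  1.33192423e-02,
        1.01036824e-04, -1.63466245e-05]), 'eef_pos': array([0.15240637, 0.502082  , 0.23083278]), 'tool_rot': array([ 1.46884560e-01,  9.89153490e-01, -5.19181039e-04, -1.73059647e-04]), 'wrist_force': array([ 0.25273952,  0.07205868, -1.20031836]), 'ft_torque': array([ 0.00602867,  0.00616788, -0.02050078]), 'grasp_force': 0.0, 'finger_gap': 0.08520993048535459}
scene 608.7834429022913 328.2029822614759 235.5387163094273 [ 2.1174173  -0.87330771  0.38354153] [-0.33287077  0.39357278  1.23545251]
top 587.8154348164898 314.9461856739874 239.31343398956693 [ 2.17343323 -2.12824429  0.2197162 ] [0.1287238  0.59573606 1.56257405]
```

View pics/scene0.png

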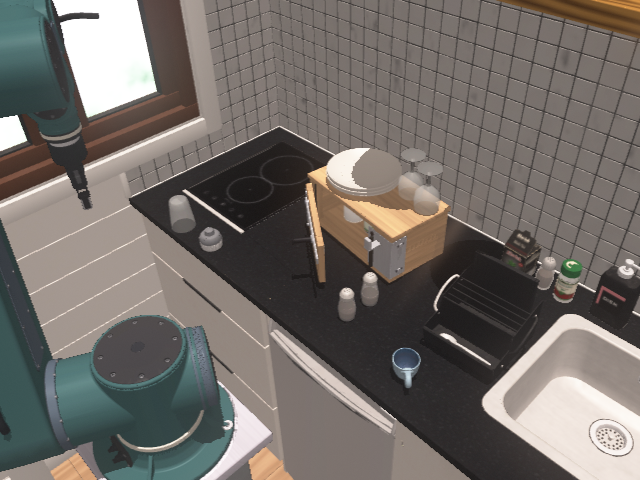

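View pics/top0.png

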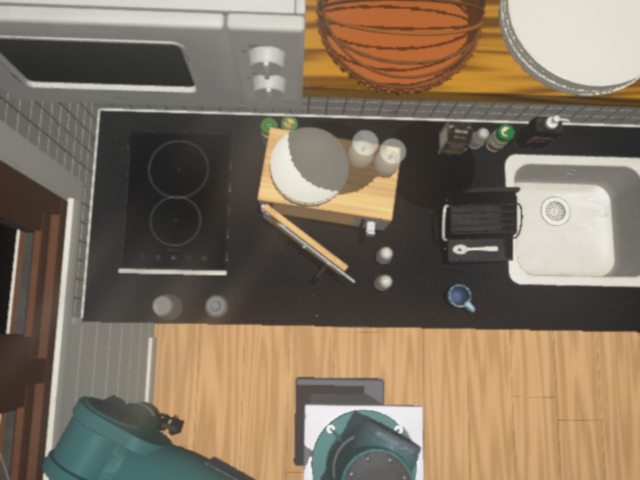

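The scene picture shows the door open at about (315,235), knob at about (300,240), strike at (375,245), shakers at (347,303) and (370,290). In the top picture the door runs from (265,208) to (350,280), the knob is at about (320,272), and the cupboard's front edge runs from (262,203) to (393,220).

```bash
cat > h.py <<'E'
import numpy as np, cv2
def load(n): return dict(np.load(f"cam_{n}.npz"))
def world(c):
    v,u=np.mgrid[:480,:640]; z=c["range_z"]
    p=np.stack([(u-c["cx"])/c["fx"]*z,(v-c["cy"])/c["fy"]*z,z],-1)
    R=cv2.Rodrigues(c["rvec"])[0]
    return (p-c["tvec"])@R
E
python3 - <<'E'
from h import *
fr=[]
for n,(r0,r1,c0,c1) in (("top",(190,300,245,410)),("scene",(170,340,270,420))):
    c=load(n); W=world(c); im=c["frame"][r0:r1,c0:c1,::-1]
    cv2.imwrite(f"pics/{n}_c.png",cv2.resize(im,None,fx=4,fy=4,interpolation=cv2.INTER_CUBIC)[:600,:800])
c=load("top");W=world(c);P=W.reshape(-1,3)
# cupboard top
m=(abs(P[:,2]-.160)<.006)&(P[:,0]>.2)&(P[:,0]<.9)&(abs(P[:,1])<.6)
print("top rect",cv2.minAreaRect((P[m,:2]*1000).astype(np.float32)),m.sum())
for u,v in [(262,203),(270,130),(400,150),(393,220),(300,235),(325,255),(345,270),(352,281),(320,272),(314,280),(384,255),(382,282),(370,228)]:
    print((u,v),W[v,u].round(4))
c=load("scene");W=world(c);print()
for u,v in [(309,178),(381,273),(446,207),(300,240),(295,240),(308,241),(322,275),(347,292),(370,275),(375,245)]:
    print((u,v),W[v,u].round(4))
E
```

```text
top rect ((755.3199462890625, -91.69512939453125), (253.8532257080078, 781.0301513671875), 2.268632650375366) 3782
(262, 203) [0.6769 0.2856 0.1078]
(270, 130) [0.8607 0.268  0.1613]
(400, 150) [ 0.7773 -0.052   0.2792]
(393, 220) [ 0.6629 -0.0828 -0.0041]
(300, 235) [0.5875 0.1833 0.1404]
(325, 255) [0.5373 0.1178 0.1377]
(345, 270) [0.5157 0.0538 0.0009]
(352, 281) [0.4718 0.0477 0.1382]
(320, 272) [0.4932 0.13   0.1373]
(314, 280) [0.4855 0.1402 0.0035]
(384, 255) [ 0.548  -0.0424  0.0886]
(382, 282) [ 0.4759 -0.0373  0.0862]
(370, 228) [ 0.6152 -0.0012  0.1154]

(309, 178) [0.8142 0.4449 0.0063]
(381, 273) [ 0.6402 -0.0139  0.0154]
(446, 207) [ 0.8116 -0.0707  0.1634]
(300, 240) [0.4924 0.1224 0.1344]
(295, 240) [0.4846 0.132  0.1335]
(308, 241) [0.509  0.1121 0.1273]
(322, 275) [0.5044 0.061  0.0503]
(347, 292) [ 0.4763 -0.0529  0.0908]
(370, 275) [ 0.5554 -0.0517  0.0905]
(375, 245) [ 0.622  -0.006   0.1159]
```

View pics/top_c.png

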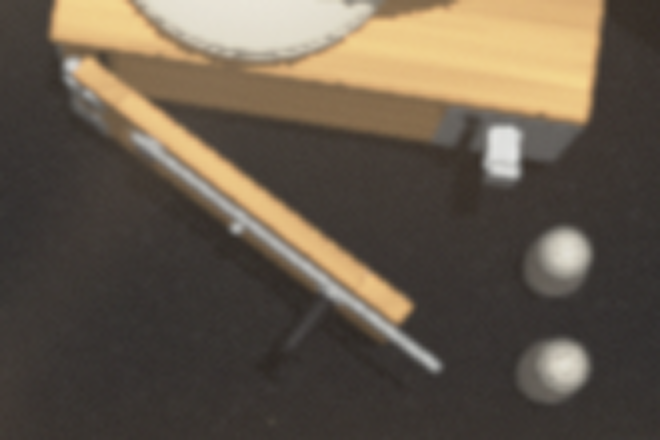

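View pics/scene_c.png

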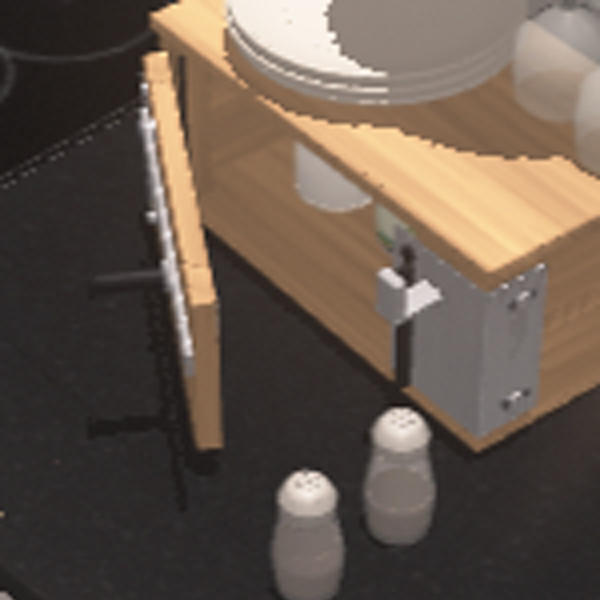

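The crops show the bar end at top pixel (355,282), the knob running from (327,264) to (312,281), the catch at (370,228), and the bar level. Next I fit the poses.

```bash
cat > fit.py <<'E'
from h import *
from plant import viewer
from scipy.optimize import least_squares
def grab():
    out={}
    for n in("scene","top"):
        c=viewer.camera(n); np.savez("cam_"+n,**c)
def line(p):
    vx,vy,x,y=cv2.fitLine((p*1000).astype(np.float32),cv2.DIST_HUBER,0,.01,.01).ravel(); return np.array([x,y]),np.array([vx,vy])
E
python3 - <<'E'
from fit import *
for n in("top","scene"):
    c=load(n);W=world(c);P=W.reshape(-1,3);col=c["frame"].reshape(-1,3).astype(int)
    wood=(col[:,0]-col[:,2]>50)
    m=wood&(abs(P[:,2]-.161)<.006)&(P[:,0]>.58)&(P[:,0]<.9)&(P[:,1]>-.12)&(P[:,1]<.32)
    r=cv2.minAreaRect((P[m,:2]*1000).astype(np.float32)); print(n,"top rect",r,cv2.boxPoints(r).round().tolist(),np.median(P[m,2]))
    # front edge: per y bin, min x
    y=P[m,1];e=np.array([[np.percentile(P[m,0][(y>=a)&(y<a+.01)],1),a+.005] for a in np.arange(-.04,.24,.01) if ((y>=a)&(y<a+.01)).sum()>5])
    p,v=line(e);print(" front edge",p.round(1),v.round(4),"yaw",np.arctan2(-v[0]*np.sign(v[1]),abs(v[1])))
    d=(P[:,2]>.03)&(P[:,2]<.155)&(P[:,0]>.44)&(P[:,0]<.66)&(P[:,1]>.03)&(P[:,1]<.3)
    dw=d&wood; print(" door z range",np.percentile(P[dw,2],[1,50,99]).round(4),dw.sum())
    grey=(col.max(1)-col.min(1)<30)&(col[:,0]>110)&d&(P[:,2]>.11)
    b=P[grey]; p,v=line(b[:,:2]); print(" bar",len(b),p.round(1),v.round(4),"ends",b[b[:,1].argmin()].round(4),b[b[:,1].argmax()].round(4))
    blk=(col.max(1)<75)&d&(P[:,2]>.11); k=P[blk]; p,v=line(k[:,:2]); print(" knob",len(k),p.round(1),v.round(4),np.percentile(k,[5,50,95],axis=0).round(4).tolist())
    t=dw&(P[:,2]>.132); 
    if t.sum()>20: p,v=line(P[t,:2]); print(" doortop",t.sum(),p.round(1),v.round(4),np.median(P[t,2]))
E
```

```text
top top rect ((748.233154296875, 110.5260009765625), (349.6392822265625, 199.82693481445312), 82.2739028930664) [[626.0, -49.0], [824.0, -76.0], [871.0, 270.0], [673.0, 297.0]] 0.15996067124483457
 front edge [642.5  57. ] [0.1235 0.9923] yaw -0.123795345
 door z range [0.1348 0.143  0.1543] 677
 bar 359 [550.1 150.1] [0.6041 0.7969] ends [0.6398 0.0304 0.1356] [0.6566 0.2866 0.1258]
 knob 100 [497.  127.8] [ 0.8093 -0.5873] [[0.478, 0.1146, 0.1275], [0.4951, 0.1297, 0.1328], [0.5121, 0.1424, 0.139]]
 doortop 677 [581.5 170.1] [0.5915 0.8063] 0.14303977071248664
scene top rect ((749.955810546875, 107.84536743164062), (354.5461120605469, 203.89279174804688), 82.8283920288086) [[627.0, -55.0], [829.0, -81.0], [873.0, 271.0], [671.0, 296.0]] 0.16073429659978927
 front edge [653. 129.] [0.1265 0.992 ] yaw -0.12681445
 door z range [0.0332 0.1426 0.1548] 674
 bar 187 [540.5 134.1] [0.5936 0.8048] ends [0.639  0.0301 0.1327] [0.6458 0.2678 0.1298]
 knob 101 [494.9 124.7] [ 0.8036 -0.5952] [[0.4785, 0.1108, 0.1255], [0.4946, 0.1254, 0.133], [0.5132, 0.1374, 0.1377]]
 doortop 483 [575.8 157.3] [0.5918 0.8061] 0.14387070212102443
```

Call:
arm_command:
  moves: [-0.055,-0.0325,0,0,0,0,60,-0.055,-0.0325,0,0,0,0,60,-0.055,-0.0325,0,0,0,0,60,-0.055,-0.0325,0,0,0,0,60,-0.055,-0.0325,0,0,0,0,60,-0.055,-0.0325,0,0,0,0,60,-0.055,-0.0325,0,0,0,0,60,-0.055,-0.0325,0,0,0,0,60]
  force: 40

```text
clock: 1.1
eef_pos: [0.3258, 0.3131, 0.2311]
tool_rot: [0.147, 0.989, -0.0, -0.0]
wrist_force: [-0.1, 0.1, -0.0]
finger_gap: 0.0511
grasp_force: 0.0
```

Call:
arm_command:
  moves: [-0.055,-0.0325,0,0,0,0,60,-0.055,-0.0325,0,0,0,0,60,-0.055,-0.0325,0,0,0,0,60,-0.055,-0.0325,0,0,0,0,60,-0.055,-0.0325,0,0,0,0,60,-0.055,-0.0325,0,0,0.018,0,60,0,0,0,0,0,0.027,60,0,0,0,0,0,0.027,60]

```text
clock: 2.1
eef_pos: [0.4552, 0.1723, 0.2306]
tool_rot: [0.314, 0.948, -0.002, -0.057]
wrist_force: [-0.4, -0.1, 0.3]
finger_gap: 0.0513
grasp_force: 0.0
```

```bash
cat > to.py <<'E'
import sys,numpy as np
from scipy.spatial.transform import Rotation as R
from plant import sensors
def go(x,y,z,head):   # target TCP mm, heading of tool y (rad); tool pointing down
    s=sensors.get_state(); r=R.from_quat(s["tool_rot"])
    d=r.inv().apply(np.array([x,y,z])/1e3-s["eef_pos"])
    Y=np.array([np.cos(head),np.sin(head),0]);Z=np.array([0,0,-1.]);T=R.from_matrix(np.c_[np.cross(Y,Z),Y,Z])
    print("shift",(d/.5).round(4),"turn",((r.inv()*T).as_rotvec()/2/np.pi).round(4),"t",s["clock"],"F",s["wrist_force"].round(2),(s["eef_pos"]*1e3).round(1),"gap",s["finger_gap"],"q",s["qpos"].round(2))
if __name__=="__main__": go(*map(float,sys.argv[1:]))
E
python3 to.py 496.5 125.5 231 0.937
```

```text
shift [-0.1213 -0.0259 -0.0128] turn [-0.0062 -0.0171 -0.0011] t 2.1 F [-0.42 -0.12  0.35] [455.2 172.3 230.6] gap 0.05129490347361717 q [ 0.16  0.27 -0.05  1.36  0.05  0.8 ]
```

Call:
arm_command:
  moves: [-0.0607,-0.013,-0.0064,0,0,0,60,-0.0607,-0.013,-0.0064,0,0,0,60,0,0,0,-0.0062,-0.0171,-0.0011,60,0,0,0,0,0,0,60]

```text
clock: 2.6
eef_pos: [0.4953, 0.1264, 0.232]
tool_rot: [0.308, 0.951, 0.001, 0.001]
wrist_force: [-0.1, 0.0, 0.5]
finger_gap: 0.0513
grasp_force: 0.0
```

```bash
python3 to.py 496.5 125.5 109 0.937
```

```text
shift [-0.0028 -0.0005  0.2459] turn [0.0003 0.0001 0.0011] t 2.6 F [-0.09  0.02  0.49] [495.3 126.4 232. ] gap 0.051302696187102044 q [ 0.09  0.24 -0.08  1.25  0.    0.72]
```

Descend with fingers straddling the knob, then close softly.

Call:
arm_command:
  moves: [-0.0028,0,0.05,0,0,0,60,0,0,0.05,0,0,0,60,0,0,0.05,0,0,0,60,0,0,0.04,0,0,0,60,0,0,0.03,0,0,0,60,0,0,0.025,0,0,0,60,0,0,0,0,0,0,60]
  force: 30

```text
clock: 3.48
eef_pos: [0.4973, 0.1256, 0.1085]
tool_rot: [0.308, 0.951, 0.0, -0.001]
wrist_force: [0.5, 0.4, 0.4]
finger_gap: 0.0512
grasp_force: 0.0
```

```bash
python3 - <<'E'
from plant import viewer; import cv2,numpy as np
a=viewer.camera("scene")["frame"][150:350,200:440,::-1]
b=viewer.camera("top")["frame"][190:300,245:410,::-1]
a=cv2.resize(a,(480,400),interpolation=2);b=cv2.resize(b,(320,213),interpolation=2)
o=np.zeros((400,800,3),np.uint8);o[:,:480]=a;o[:213,480:]=b;cv2.imwrite("pics/g1.png",o)
E
python3 to.py 496.5 125.5 109 0.937
```

```text
shift [ 0.0021 -0.0019  0.001 ] turn [0.0003 0.0001 0.0011] t 3.575 F [-0.21 -0.03 -0.31] [497.9 125.6 109.5] gap 0.0513701451592512 q [ 0.09  0.31 -0.32  0.93  0.    0.71]
```

View pics/g1.png

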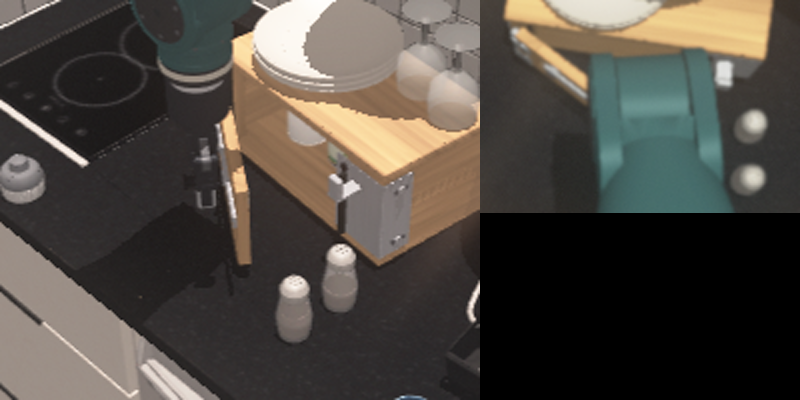

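The picture shows the fingers straddling the knob with the door undisturbed. I close on it and check the clearance to the plates.

Call:
arm_command:
  moves: [0,0,0,0,0,0,0,0,0,0,0,0,0,0,0,0,0,0,0,0,0,0,0,0,0,0,0,0]
  force: 30

```text
clock: 4.08
eef_pos: [0.4986, 0.1259, 0.1097]
tool_rot: [0.308, 0.951, 0.001, 0.001]
wrist_force: [4.7, 3.0, -0.3]
finger_gap: 0.0129
grasp_force: 29.5
```

```bash
python3 - <<'E'
from h import *
for n in("top","scene"):
    P=world(load(n)).reshape(-1,3)
    X=(P[:,:2]*1e3-[764,107.3])@np.array([.992,-.125])
    Y=(P[:,:2]*1e3-[764,107.3])@np.array([.125,.992])
    m=(P[:,2]>.17)&(P[:,2]<.4)&(X>-160)&(X<80)&(abs(Y)<170)
    print(n,np.sort(X[m])[[0,5,20]],P[m,2].max(), "over y<0:",X[m&(Y<20)].min(), Y[m&(X<-95)].min() if (m&(X<-95)).any() else None)
E
python3 to.py 496.5 125.5 109 0.937
```

```text
top [-113.17382784 -112.2546877  -110.34207444] 0.28801819133476525 over y<0: -105.41910075083162 1.112038986591406
scene [-113.39816354 -109.92436275 -107.73217309] 0.2857051063900627 over y<0: -102.70202873616107 3.9235919436998703
shift [ 0.0029 -0.0031  0.0014] turn [0.0006 0.0003 0.0011] t 4.075 F [ 4.74  2.99 -0.32] [498.6 125.9 109.7] gap 0.012903687347445188 q [ 0.09  0.31 -0.32  0.93  0.    0.72]
```

Call:
arm_command:
  moves: [0,0.001,-0.015,0,0,0,0,0,0.002,-0.015,0,0,0,0,0,0.002,-0.015,0,0,0,0,0,0.003,-0.015,0,0,0,0,0,0,0,0,0,0,0]

```text
clock: 4.7
eef_pos: [0.4999, 0.1286, 0.1396]
tool_rot: [0.309, 0.951, 0.0, 0.001]
wrist_force: [-1.1, -2.1, -2.0]
finger_gap: 0.0132
grasp_force: 29.4
```

```bash
python3 to.py 498 128 139 0.937
```

```text
shift [ 0.0023 -0.0032  0.0011] turn [0.0002 0.0002 0.001 ] t 4.7 F [-1.14 -2.11 -2.02] [499.9 128.6 139.6] gap 0.013201930895064433 q [ 0.09  0.29 -0.26  1.01  0.    0.72]
```

Call:
arm_command:
  moves: [-0.0241,-0.0039,0,0,0,-0.0086,0,-0.0241,-0.0039,0,0,0,-0.0086,0,-0.0241,-0.0039,0,0,0,-0.0086,0,-0.0241,-0.0039,0,0,0,-0.0086,0,0,0,0,0,0,0,0]

```text
clock: 5.32
eef_pos: [0.5371, 0.0963, 0.1388]
tool_rot: [0.204, 0.979, 0.0, 0.0]
wrist_force: [-2.2, -5.0, -1.3]
finger_gap: 0.0129
grasp_force: 29.4
```

```bash
cat > st.py <<'E'
from to import *
s=sensors.get_state(); M=R.from_quat(s["tool_rot"]).as_matrix(); p=s["eef_pos"][:2]*1e3
H=np.array([665.,282.]); d=H-p; L=np.hypot(*d)
h=np.arctan2(M[1,1],M[0,1]); off=np.arcsin(42/L)
th=1.4456-(np.arctan2(d[1],d[0])+off)
print("t",s["clock"],"pos",(s["eef_pos"]*1e3).round(1),"L",L.round(1),"(226)","theta",th.round(4),"tool theta",(1.4456-h).round(4),"F tool",(M.T@s["wrist_force"]).round(2),"T",(M.T@s["ft_torque"]).round(2),"gap",s["finger_gap"].round(4),s["grasp_force"])
E
python3 st.py
```

```text
Traceback (most recent call last):
  File "st.py", line 6, in <module>
    print("t",s["clock"],"pos",(s["eef_pos"]*1e3).round(1),"L",L.round(1),"(226)","theta",th.round(4),"tool theta",(1.4456-h).round(4),"F tool",(M.T@s["wrist_force"]).round(2),"T",(M.T@s["ft_torque"]).round(2),"gap",s["finger_gap"].round(4),s["grasp_force"])
                                                                                                                                                                                                                        ^^^^^^^^^^^^^^^^^^^^^
AttributeError: 'float' object has no attribute 'round'
```

```bash
sed -i 's/s\["finger_gap"\].round(4)/s["finger_gap"]/' st.py; python3 st.py
```

```text
t 5.325 pos [537.1  96.3 138.8] L 225.5 (226) theta 0.2905 tool theta 0.2862 F tool [ 0.01 -5.47  1.31] T [0.85 0.12 0.1 ] gap 0.012909145954547138 29.443850219249725
```

Call:
arm_command:
  moves: [-0.0241,-0.0055,0,0,0,-0.0086,0,-0.0241,-0.0047,0,0,0,-0.0086,0,-0.0241,-0.0043,0,0,0,-0.0086,0,0,0,0,0,0,0,0]

```text
clock: 5.82
eef_pos: [0.5688, 0.0778, 0.1389]
tool_rot: [0.124, 0.992, 0.001, 0.001]
wrist_force: [1.3, 3.1, -3.5]
finger_gap: 0.0129
grasp_force: 29.4
```

```bash
python3 st.py
```

```text
t 5.825 pos [568.8  77.8 138.9] L 225.7 (226) theta 0.1278 tool theta 0.1243 F tool [-0.45  3.35  3.54] T [-0.55 -0.22  0.06] gap 0.012894455452669519 29.43550854921341
```

```bash
python3 - <<'E'
from plant import viewer; import cv2
a=viewer.camera("scene")["frame"][170:320,270:430,::-1]
cv2.imwrite("pics/g2.png",cv2.resize(a,(640,600),interpolation=2))
E
```

```text
(no output)
```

View pics/g2.png

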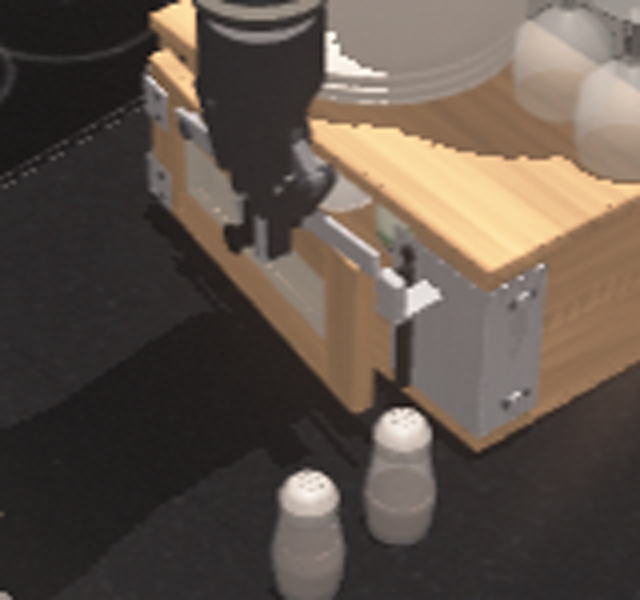

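The bar seems to end near crop pixel (378,268), just at the upstand (378–405, 265–320). I'll check that against the projected geometry before going on.

```bash
python3 - <<'E'
from h import *
c=load("scene");K=np.array([[c["fx"],0,c["cx"]],[0,c["fy"],c["cy"]],[0,0,1]],float)
Rm=cv2.Rodrigues(c["rvec"])[0]; print("cam pos",(-Rm.T@c["tvec"]).round(3))
def pr(p): 
    q=cv2.projectPoints(np.array(p,float).reshape(-1,3)/1e3,c["rvec"],c["tvec"],K,None)[0].reshape(-1,2); return ((q-[270,170])*4).round(0).tolist()
xh=np.array([.992,-.125]);yh=np.array([.125,.992]);H=np.array([665,282.])
def door(th,al,off,z): 
    u=-(np.cos(th)*yh+np.sin(th)*xh); n=-np.cos(th)*xh+np.sin(th)*yh
    return np.r_[H+al*u+off*n,z]
for th,b in((.128,.195),(.128,.1),(.128,0)):
    ends=[]
    for r,s in((100,9),(200,9),(235,9),(235,-9)):
        ends.append(door(th,75+r*np.cos(b)-s*np.sin(b),16,128+r*np.sin(b)+s*np.cos(b)))
    print(th,b,pr(ends))
print("door top corners",pr([door(.128,272,8,144),door(.128,272,8,16),door(.128,0,8,144)]))
O=np.array([764,107.3])
cp=lambda x,y,z:np.r_[O+x*xh+y*yh,z]
print("upstand front top L,R, bottom L", pr([cp(-147,-118,143),cp(-147,-138,143),cp(-147,-118,119)]))
W=world(c)
print(W[170+285//4,270+390//4].round(4), W[170+300//4,270+392//4].round(4))
E
```

```text
cam pos [-0.235 -0.751  1.083]
0.128 0.195 [[256.0, 171.0], [338.0, 231.0], [369.0, 254.0], [372.0, 280.0]]
0.128 0.1 [[258.0, 185.0], [341.0, 259.0], [373.0, 286.0], [374.0, 311.0]]
0.128 0 [[259.0, 198.0], [343.0, 286.0], [374.0, 318.0], [373.0, 341.0]]
door top corners [[351.0, 270.0], [350.0, 425.0], [139.0, 50.0]]
upstand front top L,R, bottom L [[382.0, 269.0], [404.0, 286.0], [382.0, 299.0]]
[ 0.5978 -0.0013  0.1405] [ 0.5974 -0.0052  0.1305]
```

Projection agrees with a bar lift of about 0.195 rad, so it clears the catch. Continuing.

Call:
arm_command:
  moves: [-0.012,-0.0013,0,0,0,-0.0043,0,-0.012,-0.0013,0,0,0,-0.0043,0,0,0,0,0,0,0,0]

```text
clock: 6.25
eef_pos: [0.5799, 0.0731, 0.1392]
tool_rot: [0.097, 0.995, 0.0, 0.001]
wrist_force: [-0.6, -3.1, -0.7]
finger_gap: 0.0132
grasp_force: 29.7
```

```bash
python3 st.py
```

```text
t 6.25 pos [579.9  73.1 139.2] L 225.5 (226) theta 0.0742 tool theta 0.0697 F tool [ 0.02 -3.15  0.67] T [0.86 0.05 0.06] gap 0.013235256840903292 29.671255946159363
```

Call:
arm_command:
  moves: [-0.004,-0.0018,0,0,0,-0.0014,0,-0.004,-0.0008,0,0,0,-0.0014,0,0,0,0,0,0,0,0,0,0,0,0,0,0,0]

```text
clock: 6.75
eef_pos: [0.5834, 0.0717, 0.1393]
tool_rot: [0.089, 0.996, 0.001, 0.001]
wrist_force: [-0.6, -1.2, -2.4]
finger_gap: 0.0129
grasp_force: 29.6
```

```bash
python3 st.py
```

```text
t 6.75 pos [583.4  71.7 139.3] L 225.6 (226) theta 0.0575 tool theta 0.0522 F tool [ 0.34 -1.32  2.41] T [ 0.25 -0.07  0.12] gap 0.012935167708479998 29.59276646375656
```

Call:
arm_command:
  moves: [-0.004,-0.0008,0,0,0,-0.0014,0,-0.004,-0.0008,0,0,0,-0.0014,0,0,0,0,0,0,0,0,0,0,0,0,0,0,0]

```text
clock: 7.25
eef_pos: [0.5871, 0.0703, 0.1392]
tool_rot: [0.08, 0.997, 0.001, 0.001]
wrist_force: [-0.2, 1.3, -2.5]
finger_gap: 0.0125
grasp_force: 29.6
```

```bash
python3 st.py
```

```text
t 7.25 pos [587.1  70.3 139.2] L 225.6 (226) theta 0.0399 tool theta 0.0346 F tool [0.44 1.24 2.51] T [-0.14  0.15  0.14] gap 0.012510714378709337 29.561598300933838
```

Call:
arm_command:
  moves: [-0.004,-0.0008,0,0,0,-0.0014,0,-0.002,-0.0004,0,0,0,-0.0007,0,0,0,0,0,0,0,0,0,0,0,0,0,0,0]

```text
clock: 7.75
eef_pos: [0.5899, 0.0692, 0.1391]
tool_rot: [0.073, 0.997, 0.001, 0.0]
wrist_force: [-3.9, 3.5, -2.4]
finger_gap: 0.0129
grasp_force: 29.6
```

```bash
python3 st.py
```

```text
t 7.75 pos [589.9  69.2 139.1] L 225.7 (226) theta 0.027 tool theta 0.0213 F tool [4.41 2.93 2.43] T [-0.46  0.75  0.04] gap 0.01285340754051124 29.581266045570374
```

Call:
arm_command:
  moves: [-0.003,-0.0006,0,0,0,-0.001,0,0,0,0,0,0,0,0,0,0,0,0,0,0,0]

```text
clock: 8.12
eef_pos: [0.5912, 0.0688, 0.1391]
tool_rot: [0.07, 0.998, 0.001, 0.0]
wrist_force: [-5.5, 3.9, -2.9]
finger_gap: 0.013
grasp_force: 29.6
```

```bash
python3 st.py
```

```text
t 8.125 pos [591.2  68.8 139.1] L 225.6 (226) theta 0.0209 tool theta 0.015 F tool [5.98 3.12 2.88] T [-0.53  0.93  0.07] gap 0.01298599142210164 29.61314231157303
```

Call:
arm_command:
  moves: [-0.0015,0.0008,0,0,0,-0.0005,0,0,0,0,0,0,0,0,0,0,0,0,0,0,0]

```text
clock: 8.5
eef_pos: [0.5916, 0.0686, 0.1391]
tool_rot: [0.069, 0.998, 0.0, 0.0]
wrist_force: [-6.6, 0.8, -3.0]
finger_gap: 0.0128
grasp_force: 29.7
```

```bash
python3 st.py
```

```text
t 8.5 pos [591.6  68.6 139.1] L 225.6 (226) theta 0.0188 tool theta 0.0121 F tool [ 6.64 -0.1   2.99] T [0.17 1.25 0.06] gap 0.012769382487938387 29.72196489572525
```

Call:
arm_command:
  moves: [-0.001,0,0,0,0,-0.0003,0,0,0,0,0,0,0,0,0,0,0,0,0,0,0]

```text
clock: 8.88
eef_pos: [0.5917, 0.0686, 0.1389]
tool_rot: [0.068, 0.998, 0.0, -0.0]
wrist_force: [-8.0, 1.1, -1.8]
finger_gap: 0.0128
grasp_force: 29.8
```

```bash
python3 st.py
```

```text
t 8.875 pos [591.7  68.6 138.9] L 225.7 (226) theta 0.0185 tool theta 0.0102 F tool [ 8.1  -0.04  1.8 ] T [0.2  1.61 0.13] gap 0.012771949506553922 29.794113636016846
```

Home: 8.1 N at the knob, position no longer advances. Lowering the bar in steps.

Call:
arm_command:
  moves: [0,-0.0018,0.01,0,0,0,0,0,-0.0015,0.01,0,0,0,0,0,-0.0012,0.01,0,0,0,0,0,0,0,0,0,0,0]

```text
clock: 9.38
eef_pos: [0.5916, 0.0666, 0.1238]
tool_rot: [0.068, 0.998, 0.001, -0.0]
wrist_force: [-8.3, 2.2, 0.1]
finger_gap: 0.0129
grasp_force: 30.0
```

```bash
python3 st.py
```

```text
t 9.375 pos [591.6  66.6 123.8] L 227.6 (226) theta 0.0177 tool theta 0.0102 F tool [ 8.5   1.09 -0.08] T [-0.39  1.58  0.19] gap 0.012918756549893743 29.978672862052917
```

Call:
arm_command:
  moves: [0,-0.0003,0.005,0,0,0,0,0,0,0,0,0,0,0,0,0,0,0,0,0,0]

```text
clock: 9.75
eef_pos: [0.5916, 0.0664, 0.1216]
tool_rot: [0.068, 0.998, 0.0, -0.0]
wrist_force: [-7.5, 1.1, 0.5]
finger_gap: 0.0128
grasp_force: 29.8
```

```bash
python3 st.py
```

```text
t 9.75 pos [591.6  66.4 121.6] L 227.8 (226) theta 0.0174 tool theta 0.0101 F tool [ 7.54  0.1  -0.45] T [-0.15  1.57  0.12] gap 0.012842043545280816 29.825335443019867
```

Call:
arm_command:
  moves: [-0.0005,-0.0005,0.006,0,0,0,0,0,-0.0003,0.006,0,0,0,0,0,0,0,0,0,0,0,0,0,0,0,0,0,0]

```text
clock: 10.25
eef_pos: [0.5918, 0.066, 0.1155]
tool_rot: [0.068, 0.998, 0.0, -0.0]
wrist_force: [-8.4, 1.3, -0.0]
finger_gap: 0.0128
grasp_force: 29.8
```

```bash
python3 st.py
```

```text
t 10.25 pos [591.8  66.  115.5] L 228.1 (226) theta 0.0165 tool theta 0.0101 F tool [8.51 0.18 0.01] T [-0.35  1.51  0.07] gap 0.012796607420761366 29.810769259929657
```

Call:
arm_command:
  moves: [0,-0.0002,0.006,0,0,0,0,0,0,0.004,0,0,0,0,0,0,0,0,0,0,0,0,0,0,0,0,0,0]

```text
clock: 10.75
eef_pos: [0.5919, 0.0659, 0.1109]
tool_rot: [0.068, 0.998, 0.001, 0.0]
wrist_force: [-8.2, 1.0, 2.5]
finger_gap: 0.0127
grasp_force: 30.2
```

```bash
python3 st.py; python3 - <<'E'
from plant import viewer; import cv2
a=viewer.camera("scene")["frame"][170:320,270:430,::-1]
cv2.imwrite("pics/g3.png",cv2.resize(a,(640,600),interpolation=2))
E
```

```text
t 10.75 pos [591.9  65.9 110.9] L 228.1 (226) theta 0.0158 tool theta 0.0101 F tool [ 8.22 -0.11 -2.51] T [-0.33  1.64  0.2 ] gap 0.012724729366422435 30.205981135368347
```

View pics/g3.png

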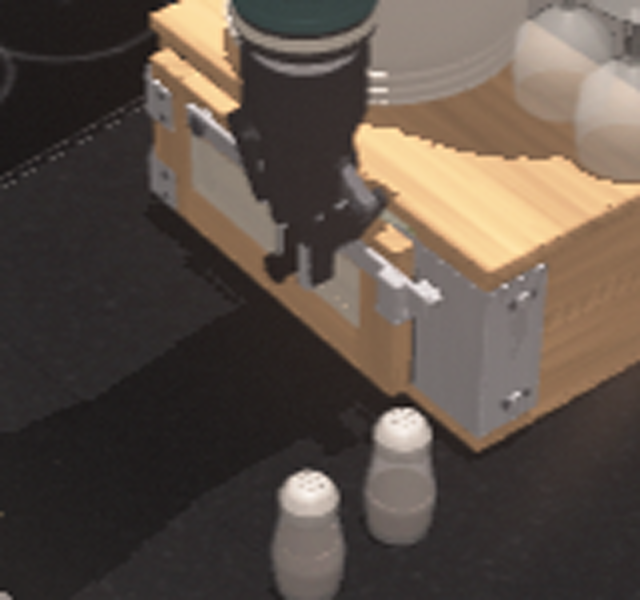

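The bar sits behind the upstand at crop pixel (395,285) and is down. I ease off the press, then release.

Call:
arm_command:
  moves: [0,0,0.001,0,0,0,0,0.002,0,0,0,0,0,0,0.002,0,0,0,0,0,0,0.002,0,0,0,0,0,0,0,0,0,0,0,0,0]

```text
clock: 11.42
eef_pos: [0.5903, 0.0665, 0.1108]
tool_rot: [0.068, 0.998, 0.001, 0.001]
wrist_force: [-1.5, 3.3, 6.5]
finger_gap: 0.013
grasp_force: 31.1
```

```bash
python3 st.py
```

```text
t 11.425 pos [590.3  66.5 110.8] L 228.1 (226) theta 0.0233 tool theta 0.0101 F tool [ 1.95  3.11 -6.47] T [-0.89  0.54  0.26] gap 0.013009302810802556 31.12307220697403
```

Call:
arm_command:
  moves: [0.001,0,-0.0012,0,0,0,0,0,0,0,0,0,0,5,0,0,0,0,0,0,30,0,0,0,0,0,0,60,0,0,0,0,0,0,60,0,0,0,0,0,0,60]

```text
clock: 12.18
eef_pos: [0.5893, 0.0663, 0.1108]
tool_rot: [0.068, 0.998, 0.0, 0.001]
wrist_force: [-0.1, 0.8, 0.6]
finger_gap: 0.051
grasp_force: 0.0
```

```bash
python3 st.py
```

```text
t 12.175 pos [589.3  66.3 110.8] L 228.6 (226) theta 0.0277 tool theta 0.0101 F tool [ 0.21  0.76 -0.56] T [ 0.02  0.04 -0.04] gap 0.05101929328090207 0.0
```

Clear of the knob; straight up, then back away.

Call:
arm_command:
  moves: [0,0,-0.02,0,0,0,60,0,0,-0.04,0,0,0,60,0,0,-0.05,0,0,0,60,0,0,-0.05,0,0,0,60,0,0,-0.05,0,0,0,60,0.06,0,-0.03,0,0,0,60,0.08,0.05,0,0,0,0,60,0.08,0.06,0,0,0,0,60]

```text
clock: 13.18
eef_pos: [0.4866, 0.136, 0.2316]
tool_rot: [0.068, 0.998, 0.001, 0.001]
wrist_force: [0.8, -0.5, 0.3]
finger_gap: 0.0511
grasp_force: 0.0
```

Call:
arm_command:
  moves: [0.06,0.07,0,0,0,0,60,0.03,0.07,0,0,0,0,60,0,0.07,0,0,0,0,60,0,0.07,0,0,0,0,60,0,0.07,0,0,0,0,60,0,0,0,0,0,0,60,0,0,0,0,0,0,60]

```text
clock: 14.05
eef_pos: [0.4664, 0.3147, 0.2313]
tool_rot: [0.067, 0.998, 0.0, 0.001]
wrist_force: [-0.3, 0.4, -0.1]
finger_gap: 0.0511
grasp_force: 0.0
```

```bash
python3 st.py; python3 - <<'E'
from plant import viewer; import cv2,numpy as np
a=viewer.camera("scene")["frame"][170:320,270:430,::-1]
b=viewer.camera("top")["frame"][190:300,245:410,::-1]
o=np.zeros((480,800,3),np.uint8);o[:,:480]=cv2.resize(a,(480,480),interpolation=2);o[:213,480:]=cv2.resize(b,(320,213),interpolation=2)
cv2.imwrite("pics/g4.png",o)
E
```

```text
t 14.05 pos [466.4 314.7 231.3] L 201.3 (226) theta 1.3988 tool theta 0.0098 F tool [0.31 0.32 0.14] T [ 0.01  0.02 -0.01] gap 0.0511035363885883 0.0
```

View pics/g4.png

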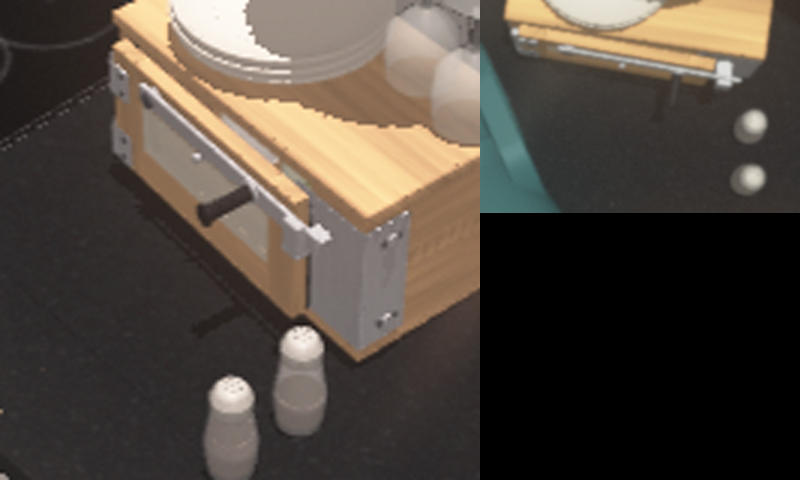

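The picture shows the door shut and the bar behind the catch at (300,235), with the shakers unmoved. One last check that the bar is level, then I hand in.

```bash
python3 - <<'E'
from fit import *
grab()
for n in("top","scene"):
    c=load(n);W=world(c);P=W.reshape(-1,3);col=c["frame"].reshape(-1,3).astype(int)
    k=P[(col.max(1)<75)&(P[:,2]>.11)&(P[:,2]<.16)&(abs(P[:,0]-.59)<.03)&(abs(P[:,1]-.065)<.03)]
    print(n,len(k),np.percentile(k,[5,50,95],axis=0).round(4).tolist())
E
```

```text
top 86 [[0.5649, 0.0612, 0.1245], [0.5818, 0.0691, 0.1322], [0.604, 0.0763, 0.1384]]
scene 97 [[0.5665, 0.0576, 0.1261], [0.5838, 0.0629, 0.1328], [0.61, 0.0716, 0.1385]]
```

Same knob height as at the start (0.133), so the bar is fully down.

```bash
python3 -c "
from plant import close_job; print(close_job())"
```

```text
the job is handed in; nothing more can be done
None
```

The cupboard door is shut and latched: the bar lies fully down behind the catch, the door was pressed home with about 8.5 N at the knob (about 1.6 N on the stop pad beyond the seal), the shakers look unmoved, and the job was handed in at about 14 s.

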